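# Load a painted test panel under the sprung roller arm of an inspection jig

### The arm

A 6-joint arm with a two-finger parallel gripper is mounted at the origin on a cart in front of the work surface, level with it; the furniture and walls round the work are solid. World frame = base frame: x ahead of the robot, y to its left, z up, the work surface at z = 0. Lengths are in mm, angles in rad, forces in N, time in s.
With the tool pointing down it reaches from about 375 to 900 mm from the base axis. Payload 3.1 kg.
Tool frame: the origin (TCP) lies between the finger pads; the fingertips stand 14 mm ahead of it and the grasp point (between the pads) lies 5 mm behind it; z points along the fingers, y is the line along which they close (so a half turn about z gives the same grasp; the last joint's range is limited). The gripper opens to 85 mm and grips with 20 to 120 N. Pads are 22 mm wide; open, the fingers measure 114 mm over their backs; the gripper's body (76 mm by 85 mm) begins 54 mm behind the grasp point. The pads swing forward as they close: fully open they stand 13 mm farther back than shut.
Start: joints at [-1.413, 0.527, 1.433, -0, 1.181, -0.178], TCP at [206.565, -589.854, 245.31] pointing down, gripper open.
Joint ranges: [-3.08, 3.08], [-0.75, 2.2], [0.22, 2.44], [-1.43, 4.57], [0, 2.65], [-2.85, 2.85]. Speed limits (rad/s): [2.79, 2.79, 3.14, 3.14, 3.14, 3.14].

### API

Orientations are given as a unit quaternion [w, x, y, z].
In Python, from cell import ctrl, claw, planner, imaging, job_done, spotter gives the robot as it stands. Calls block until the motion is done:
- ctrl.move_ptp(position, orientation): joint-space move of the TCP to a pose.
- ctrl.movel(position, rot=None, rate=150, threshold=None): straight line of the TCP; rot=None keeps the orientation; rate is the mean speed in mm/s. With threshold (N) it stops when the force on the tool has changed by that much, and returns True; else False.
- ctrl.move_j(angles): joint-space move.
- claw.move_gripper(opening): finger opening in mm; the grip force is fixed at half the most; returns when the fingers have stopped.
- ctrl.dwell(seconds).
- planner.inverse_kinematics(position, orientation): joint angles nearest the present ones, or None.
- imaging.get_image(name): name is "scene" or "side" or "wrist"; returns the picture (400x640x3 uint8, blue, green, red); there is no depth.
- imaging.camera_params(name): a dict with "K" (3x3 intrinsics, pixels), "D" ([k1, k2, p1, p2, k3] as OpenCV has them; the pictures are not rectified), "R" (3x3) and "t" (3): a world point X has camera coordinates R X + t. Camera axes: x right, y down, z forward; pixel columns grow to the right and rows downward; lengths in mm; the calibration is good to about 2 mm. A picture is of the moment at which its call begins: read the wrist's pose just before it. camera_params takes no time and is no camera call; for the wrist camera it gives the pose at the moment of the call.
A pose or a line that the arm cannot do raises ctrl.PlanningError and nothing moves.
- job_done(): hands the job in; it is judged then, once.
Trained networks look in the newest picture that a camera, given by its name, has taken for a name from the list of things; names that differ only in an ending like _2 or _b are one class to them, and where a whole thing is asked for, a point or a joint stands for the part that bears it (a point fixed in the world has none). Each returns a list of dicts, best first, with "conf" (0 to 1); they miss things now and then, are a little off and sometimes report something else, mostly with a low value. They report only what shows in the picture. A call takes as long as a camera call.
- spotter.recognise(thing, camera): "bbox" ([centre column, centre row, width, height] in pixels, round what is visible of it).
- spotter.outline_of(thing, camera): "region" (400x640 bool, what is visible of it) and "bbox" ([centre column, centre row, width, height] in pixels, round what is visible of it).
Readings, each from a call of its own:
- ctrl.current_time_s(): time.
- ctrl.current_joint_pos(): joint angles.
- ctrl.current_qvel(): joint speeds.
- ctrl.current_joint_torque(): joint torques, N m.
- ctrl.current_position(): TCP position.
- ctrl.current_tool_rot(): TCP orientation.
- ctrl.current_contact_force(): force on the tool from outside, world axes, zero at the start.
- ctrl.current_torque(): the same for the moment, N m.
- ctrl.current_gripper_width(): finger opening in mm.
- ctrl.current_grip_force(): force on a finger pad.
Only numpy, scipy, OpenCV 4.12 (cv2) and the standard library are available. Lean on these libraries where they do the work, as an engineer would, in place of code of your own. Each camera call takes 0.05 s, during which the arm holds its last target. There are 200 camera calls.

### The job

Take the yellow-painted test panel from its wooden rest and slide it into the blue inspection jig, bare end first and paint up, pushing the sprung roller arm back so that the panel slips beneath it, until the bare end is fully home against the gauge stop. Feel for the stop and push gently: it is held only by its thumbscrew and must keep its setting. Then let go, so that the roller alone holds the panel flat on the bed, and leave the other things on the bench where they are.

Things in the scene. Friction and masses are not known exactly. Their poses are not given: they have to be found in the camera images.
- jig: Blue jig, fixed. Origin at table level; +x the way the panel slides in. Base x -66 to 118, y +-65, top z 20. Steel bed: top z 32, x -62 to 103. Low guides (top z 40) leave a channel 53 wide about y=0 from x -28 on; their mouth flares to 60 at x -57. At x -25 two cheeks (y 39 to 46 each side, top z 87) carry the arm's pivot bar, 66 to 84 up. All lengths here in mm.
- hold_down (a joint): Sprung arm that trails from the pivot bar to a free rubber roller, radius 12, axis at jig x 17, its underside 1.5 mm over the bed. 0 at rest; grows as the roller is pushed back (+x) and up; about 0.11 with the panel beneath. The panel meets it when its bare end is at jig x 8 and is under it from x 20; passing it takes about 10 N of push; then it bears down with 7 N, and sliding on takes 4 to 8 N.
- jig_mouth (a point): Point on the bed top in the middle of the channel's flared mouth, at jig x -55, y 0, z 32 mm. Beyond the roller, across the channel, stands the gauge stop: an aluminium block 14 mm high with a brass thumbscrew on top. Its face stands anywhere from jig x 38 to 78 mm; this setting is not measured and must be felt. It slips when pushed with more than about 16 N.
- panel_mid (a point): Centre of the loose test panel, half-way up: aluminium, 190 x 50 x 6 mm, about 0.15 kg. +x along its length to the bare metal end at x +95 mm (the bare part is the last 65 mm, the rest is yellow); z up out of the painted face. Slid home, its rear 50 to 90 mm stand free in front of the bed.
- panel_rest: Wooden rest, fixed: board 170 x 90 x 10 mm, origin under its middle, x along the board and roughly along the panel, with two cross bars 12 mm wide at x +-35 mm that carry the panel, its underside 28 mm over the table. The panel's ends overhang the board a little.
- mouse: White computer mouse, 110 x 62 x 45 mm, origin under its middle. Leave it alone.
- tape: Roll of black tape lying flat, 58 mm across, 19 mm high, origin under its middle. Leave it alone.
- timer: White bench timer with a red dial, 51 x 62 x 62 mm, origin under its middle. Leave it alone.
- cup: Steel pouring cup, 65 mm across, 62 mm high, origin under its middle. Leave it alone.

How it is judged:
By the outcome, as a careful person would: the job done as asked, in the order asked, and still so for the second after the job is handed in, with the robot touching nothing.
It also fails if it takes over 64 s, if anything falls off the work surface, if the arm or the gripper's body presses on something with over 40 N, if the wrist force passes 120 N, or if a joint passes its speed limit or range.

## Working session

There is one attempt and no reset: what is moved stays moved. The work goes in short steps, each a Python script; the robot and the scene stay as the last script left them, time stands still between calls to the robot, and variables do not carry over. Pictures are saved under pics/ and viewed, at most 10 in all, crops included, and the job is handed in when it is done.

```bash
mkdir -p pics; ls; python3 - <<'E'
from cell import ctrl, imaging, spotter
import cv2, numpy as np
ims=[]
for c in ("scene","side"):
    im=imaging.get_image(c); ims.append(im); cv2.imwrite(f"pics/{c}0.png",im)
    p=imaging.camera_params(c); print(c,np.round(p["K"],1).tolist(),p["D"],np.round(-p["R"].T@p["t"]),np.round(p["R"],3).tolist())
    for t in ("jig","panel_mid","panel_rest","hold_down","mouse","tape","timer","cup"):
        r=spotter.recognise(t,c); print(t,[(np.round(d["bbox"]).astype(int).tolist(),round(d["conf"],2)) for d in r[:2]])
print(ctrl.current_time_s(),ctrl.current_tool_rot())
E
```

```text
pics
scene [[421.4, 0.0, 317.4], [0.0, 421.4, 204.2], [0.0, 0.0, 1.0]] [-0.05490484  0.          0.          0.          0.        ] [ 39. 742. 873.] [[-0.775, -0.631, -0.016], [-0.443, 0.562, -0.698], [0.45, -0.534, -0.716]]
jig [([330, 202, 75, 57], 0.9)]
panel_mid [([269, 278, 52, 70], 0.61)]
panel_rest [([268, 285, 61, 64], 0.97), ([350, 256, 26, 23], 0.18)]
hold_down [([324, 192, 28, 18], 0.57), ([322, 155, 20, 21], 0.23)]
mouse [([404, 190, 35, 19], 0.94)]
tape [([350, 259, 27, 22], 0.79)]
timer []
cup [([321, 154, 20, 24], 0.78)]
side [[494.3, 0.0, 319.5], [0.0, 494.3, 203.1], [0.0, 0.0, 1.0]] [-0.10852998  0.          0.          0.          0.        ] [ 393. 1111.  953.] [[-0.984, -0.176, 0.014], [-0.127, 0.649, -0.75], [0.122, -0.74, -0.662]]
jig [([322, 207, 56, 49], 0.63)]
panel_mid [([319, 291, 79, 49], 0.78)]
panel_rest [([314, 300, 69, 53], 0.71)]
hold_down [([319, 195, 19, 15], 0.69)]
mouse []
tape [([373, 245, 18, 16], 0.85)]
timer [([274, 189, 20, 25], 0.65)]
cup []
0.9 [-4.33152868e-06  9.85859661e-01  1.67573055e-01 -5.97462929e-06]
```

```bash
python3 - <<'E'
import cv2, numpy as np
a=cv2.imread("pics/scene0.png")[110:340,200:460]; b=cv2.imread("pics/side0.png")[150:340,230:430]
a=cv2.resize(a,(430,380),interpolation=cv2.INTER_CUBIC); b=cv2.resize(b,(370,352),interpolation=cv2.INTER_CUBIC)
o=np.zeros((380,800,3),np.uint8); o[:,:430]=a; o[:352,430:]=b; cv2.imwrite("pics/both.png",o)
E
```

```text
(no output)
```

View pics/both.png

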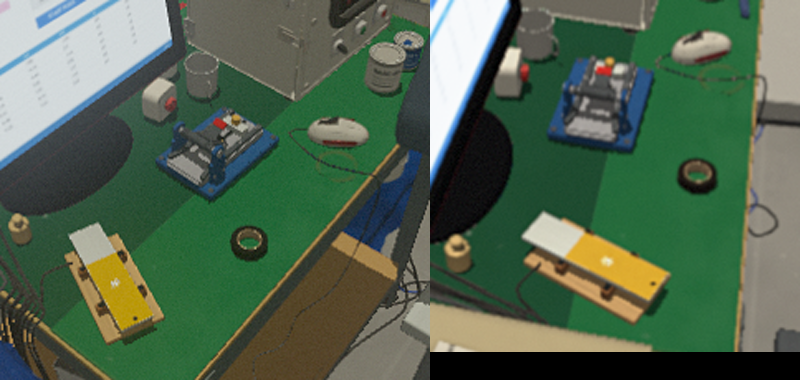

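View pics/scene0.png

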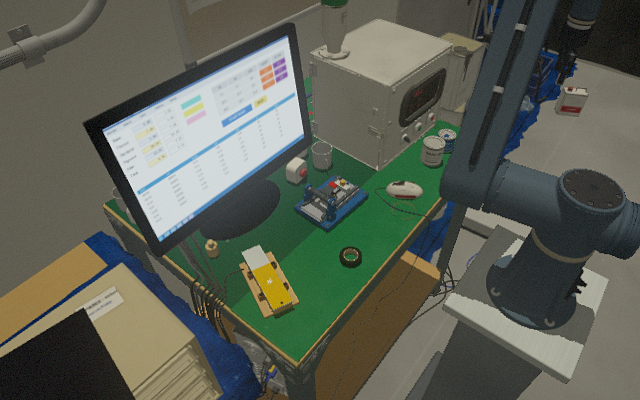

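The picture shows the panel (yellow, bare end at scene px ≈(252,255), yellow end ≈(283,306)) on its rest. The jig is at ≈(330,202) with its mouth facing lower left, the tape at (350,258), and the monitor behind.

```bash
cat > h.py <<'E'
from cell import ctrl, claw, planner, imaging, job_done, spotter
import cv2, numpy as np
from scipy.spatial.transform import Rotation as Ro
def ray(uv,z,p):
    u=cv2.undistortPoints(np.array([[uv]],float),p["K"],p["D"]).ravel()
    d=p["R"].T@np.array([u[0],u[1],1]); c=-p["R"].T@p["t"]
    return (c+d*(z-c[2])/d[2])[:2]
def proj(X,p):
    return cv2.projectPoints(np.array(X,float).reshape(-1,1,3),cv2.Rodrigues(p["R"])[0],p["t"].astype(float),p["K"],p["D"])[0].reshape(-1,2)
def down(yaw,tilt=0):   # tool y (closing line) at world angle yaw+pi/2.. : tool x at angle yaw, z down
    q=(Ro.from_euler('z',yaw)*Ro.from_euler('x',np.pi)).as_quat()
    return [q[3],q[0],q[1],q[2]]
E
python3 - <<'E'
from h import *
S=imaging.camera_params("scene");D=imaging.camera_params("side")
s=lambda x,y:(200+x/430*260,110+y/380*230); d=lambda x,y:(230+(x-430)/370*200,150+y/352*190)
for n,z,a,b in [("bare",34,s(86,235),d(536,231)),("yel",34,s(138,325),d(655,285)),("jig near left",20,s(158,160),d(548,134)),("jig near right",20,s(204,194),d(634,147)),("jig far right",20,s(278,143),d(652,68)),("jigfar left",20,s(232,108),d(570,58)),
 ("tape",19,s(249,241),d(697,173)),("mouse",20,s(338,133),d(702,48)),("timer",30,s(158,100),d(508,75)),("cup",30,s(201,75),d(536,38)),("knob",20,s(18,228),d(457,252))]:
    print(n,ray(a,z,S).round(),ray(b,z,D).round())
w=imaging.camera_params("wrist");print(w["K"],-w["R"].T@w["t"],w["R"].round(3))
E
```

```text
bare [588. 349.] [594. 355.]
yel [422. 415.] [429. 413.]
jig near left [616. 153.] [621. 159.]
jig near right [507. 164.] [492. 162.]
jig far right [480.  -8.] [490. -23.]
jigfar left [597. -31.] [624. -22.]
tape [394. 195.] [397. 196.]
mouse [411. -94.] [415. -90.]
timer [711.  44.] [709.  50.]
cup [694. -61.] [687. -51.]
knob [691. 400.] [690. 398.]
[[283.15785044   0.         315.67436427]
 [  0.         283.15785044 199.41954652]
 [  0.           0.           1.        ]] [ 278.07918033 -564.9889981   374.06963046] [[ 0.331 -0.944  0.   ]
 [-0.901 -0.316  0.296]
 [-0.279 -0.098 -0.955]]
```

```bash
python3 - <<'E'
from h import *
S=imaging.camera_params("scene")
for z in (60,100,150): print(z,[ray(u,z,S).round().tolist() for u in [(157,252),(312,150)]])
im=cv2.imread("pics/side0.png");cv2.imwrite("pics/side1.png",im)
a=np.deg2rad(-21)
for yaw in (a,a+np.pi):
  for p in ([480,380,260],[438,411,30],[555,300,60],[555,160,36]):
    j=planner.inverse_kinematics(p,down(yaw if p[0]!=555 else yaw-np.deg2rad(69)));print(round(yaw,2),p,None if j is None else np.round(j,2))
E
```

```text
60 [[756.0, 509.0], [710.0, -34.0]]
100 [[721.0, 520.0], [677.0, 4.0]]
150 [[677.0, 534.0], [636.0, 52.0]]
-0.37 [480, 380, 260] [ 0.49  0.49  1.45 -0.    1.2   2.42]
-0.37 [438, 411, 30] [ 0.57  0.8   1.63 -0.    0.71  2.51]
-0.37 [555, 300, 60] [ 0.32  0.78  1.54 -0.    0.82 -2.82]
-0.37 [555, 160, 36] None
2.78 [480, 380, 260] [ 0.49  0.49  1.45  0.    1.2  -0.72]
2.78 [438, 411, 30] [ 0.57  0.8   1.63 -0.    0.71 -0.64]
2.78 [555, 300, 60] [ 0.32  0.78  1.54 -0.    0.82  0.32]
2.78 [555, 160, 36] [ 0.09  0.77  1.69 -0.    0.68  0.09]
```

View pics/side1.png

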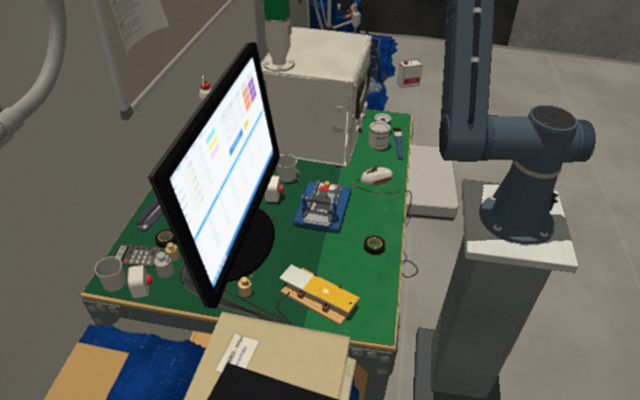

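```bash
python3 - <<'E'
from h import *
from scipy.optimize import least_squares
S=imaging.camera_params("scene");D=imaging.camera_params("side")
def tri(a,b):
    r=least_squares(lambda X:np.r_[proj(X,S)[0]-a,proj(X,D)[0]-b],[600,100,50]);return r.x.round(),round(r.cost,1)
print("mon near bot",tri((157,252),(210,305)),"mon far top",tri((296,25),(254,45)),"mon near top",tri((88,122),(152,180)))
print("box bottom",[ray(u,0,S).round().tolist() for u in [(378,165),(450,122),(425,140)]],"side",[ray(u,0,D).round().tolist() for u in [(345,163),(372,110)]])
print("box top front corner", tri((386,70),(349,80)), tri((460,38),(372,40)))
print("can",ray((432,163),0,S))
E
```

```text
mon near bot (array([724., 519.,  95.]), np.float64(0.1)) mon far top (array([763., -49., 429.]), np.float64(0.4)) mon near top (array([783., 518., 431.]), np.float64(6.5))
box bottom [[546.0, -162.0], [474.0, -520.0], [493.0, -371.0]] side [[523.0, -163.0], [469.0, -511.0]]
box top front corner (array([ 524., -112.,  340.]), np.float64(39.5)) (array([ 493., -489.,  301.]), np.float64(25.2))
can [ 415.8651938  -277.47014724]
```

```bash
python3 - <<'E'
from h import *
d=np.array([206.6,-589.9]);d/=np.linalg.norm(d)
ctrl.move_ptp([*(d*420),340],ctrl.current_tool_rot())
j=np.array(ctrl.current_joint_pos()); j[0]=0.45; j[5]=-0.72; ctrl.move_j(j.tolist())
ctrl.move_ptp([470,390,280],down(2.775))
print(ctrl.current_time_s(),ctrl.current_contact_force())
p=imaging.camera_params("wrist"); im=imaging.get_image("wrist"); cv2.imwrite("pics/w1.png",im)
np.savez("w1.npz",**{k:p[k] for k in "KDRt"})
for t in ("panel_mid","panel_rest"):
    r=spotter.outline_of(t,"wrist")
    for q in r[:1]:
        c=max(cv2.findContours(q["region"].astype(np.uint8),0,2)[0],key=cv2.contourArea).reshape(-1,2)
        W=np.array([ray(u,34 if t=="panel_mid" else 10,p) for u in c],np.float32); print(t,round(q["conf"],2),cv2.minAreaRect(W))
E
```

```text
5.0917 [ 0.47727527 -0.49762888 -0.03305494]
panel_mid 0.7 ((513.8464965820312, 377.52978515625), (53.73180389404297, 190.83370971679688), 68.55284118652344)
panel_rest 0.91 ((496.1808166503906, 347.24102783203125), (20.176969528198242, 170.26512145996094), 67.42707061767578)
```

View pics/w1.png

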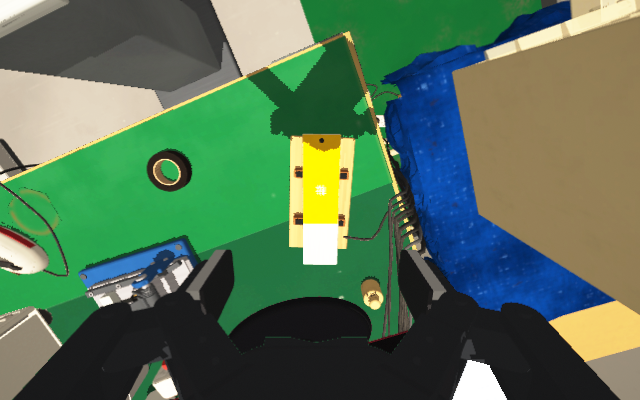

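The wrist view shows the panel lying cleanly on the rest (px 303–338, rows 134–265), bare end toward the monitor and pegs well clear of the grip place. Next comes a close look at the jig before grasping.

```bash
python3 - <<'E'
from h import *
w=dict(np.load("w1.npz"))
print("beige box",[[ray(u,z,w).round().tolist() for u in ((455,70),(478,213))] for z in (0,100,200)])
ctrl.move_ptp([555,120,280],down(np.pi/2))
p=imaging.camera_params("wrist"); im=imaging.get_image("wrist"); cv2.imwrite("pics/w2.png",im)
np.savez("w2.npz",**{k:p[k] for k in "KDRt"})
r=spotter.outline_of("jig","wrist")
for q in r[:1]:
    print(q["conf"],q["bbox"]); c=max(cv2.findContours(q["region"].astype(np.uint8),0,2)[0],key=cv2.contourArea).reshape(-1,2)
    W=np.array([ray(u,20,p) for u in c],np.float32); print(cv2.minAreaRect(W)); np.save("jigmask.npy",q["region"])
print(ctrl.current_time_s())
E
```

```text
beige box [[[415.0, 607.0], [626.0, 595.0]], [[411.0, 561.0], [570.0, 551.0]], [[407.0, 514.0], [515.0, 508.0]]]
0.77 [320.4, 201.1, 94.9, 123.5]
((557.2755737304688, 66.5360336303711), (183.2337188720703, 128.49510192871094), 87.06902313232422)
6.4333
```

View pics/w2.png

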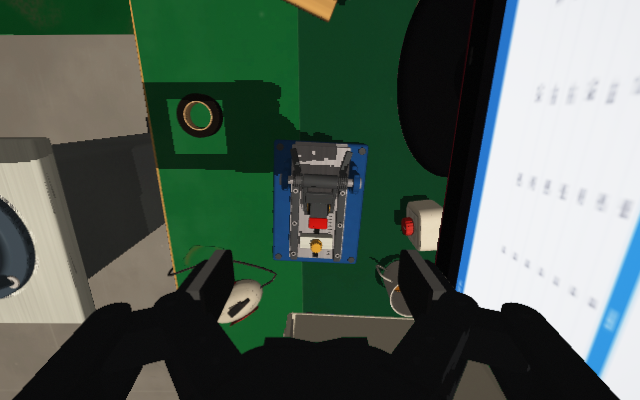

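The view shows the jig at px (320,201), with its mouth at the top (row ~145) and the stop's brass screw at (316,246). The base fit is almost exactly 184×130, so the pose is good. I'll check the yaw with edge lines and grasp the panel near its rear.

```bash
python3 - <<'E'
from h import *
p=dict(np.load("w2.npz")); im=cv2.imread("pics/w2.png")
h=cv2.cvtColor(im,cv2.COLOR_BGR2HSV); m=cv2.inRange(h,(100,110,25),(125,255,255)); m[:,:265]=0;m[:,375:]=0
L=[];R=[]
for r in range(150,254,2):
    c=np.flatnonzero(m[r]); 
    if len(c): L.append(ray((c[0]-.5,r),20,p)); R.append(ray((c[-1]+.5,r),20,p))
for n,q in (("L",L),("R",R)):
    v=cv2.fitLine(np.array(q,np.float32),cv2.DIST_HUBER,0,.01,.01).ravel(); v=v*np.sign(v[1]); 
    s=(66.5-abs(v[3])*np.sign(v[3])); print(n,np.rad2deg(np.arctan2(v[1],v[0])),"x at y=66.5:",abs(v[2])+ (66.5-abs(v[3]))*v[0]/v[1])
a=np.deg2rad(-21.45); u=np.array([np.cos(a),np.sin(a)]); g=np.array([513.8,377.5])-73*u
q=down(a+np.pi)
claw.move_gripper(85)
ctrl.move_ptp([*g,130],q)
print(ctrl.movel([*g,31],rate=80,threshold=8), ctrl.current_position(), ctrl.current_contact_force())
claw.move_gripper(40); print(ctrl.current_gripper_width(),ctrl.current_grip_force(),ctrl.current_contact_force())
ctrl.movel([*g,85],rate=60); print(ctrl.current_contact_force(),ctrl.current_torque(),ctrl.current_gripper_width(),ctrl.current_time_s())
E
```

```text
L 86.93789 x at y=66.5: 493.41336
R 87.07822 x at y=66.5: 621.75073
False [446.28207377 404.45671467  31.60011698] [ 0.47329275  0.35933823 -0.29099121]
48.70981010607697 61.034088134765625 [-1.41869904 -0.93070594  4.03262983]
[-0.39644421  0.23125831 -1.40510553] [-0.01498594  0.0961914  -0.00189766] 48.51172398838906 10.7917
```

```bash
cat >> h.py <<'E'
th=np.deg2rad(-93.0); ux=np.array([np.cos(th),np.sin(th)]); uy=np.array([-ux[1],ux[0]])
O=np.array([557.5,66.5])-26*ux
def J(x,y,z): return [*(O+x*ux+y*uy),z]
QJ=down(th+np.pi)
E
python3 - <<'E'
from h import *
ctrl.move_ptp(J(-243,0,100),QJ); ctrl.movel(J(-243,0,50),rate=80)
p=imaging.camera_params("wrist"); im=imaging.get_image("wrist")
np.savez("w3.npz",**{k:p[k] for k in "KDRt"}); cv2.imwrite("pics/w3raw.png",im)
o=im.copy()
zp=50-31+31.0   # panel mid height expected
pts=proj([J(-75,s,zp+3) for s in (-25,25)]+[J(-62,s,32) for s in (-26.5,26.5)]+[J(-57,s,40) for s in (-30,30)]+[J(-28,s,40) for s in(-26.5,26.5)]+[J(-66,s,20) for s in(-65,65)],p)
for i,u in enumerate(pts): cv2.circle(o,tuple(int(v*4) for v in u),6,[(0,0,255),(255,0,255),(255,255,0),(0,255,0),(0,128,255)][i//2],-1,shift=2) if 0 else None
b=cv2.resize(o,None,fx=3,fy=3,interpolation=cv2.INTER_CUBIC)
for i,u in enumerate(pts): cv2.circle(b,tuple(int(v*3+1) for v in u),3,[(0,0,255),(255,0,255),(255,255,0),(0,255,0),(0,128,255)][i//2],-1)
c=pts[:2].mean(0)*3; x0=int(max(0,min(1920-800,c[0]-400)));y0=int(max(0,min(600,c[1]-300)))
cv2.imwrite("pics/w3.png",b[y0:y0+600,x0:x0+800]); print(x0,y0,pts.round().tolist(),ctrl.current_position(),ctrl.current_time_s())
E
```

```text
543 600 [[278.0, 486.0], [351.0, 486.0], [280.0, 463.0], [349.0, 463.0], [274.0, 480.0], [355.0, 480.0], [281.0, 504.0], [349.0, 504.0], [234.0, 441.0], [396.0, 442.0]] [572.06786959 335.26146627  50.35422237] 12.6083
```

View pics/w3.png

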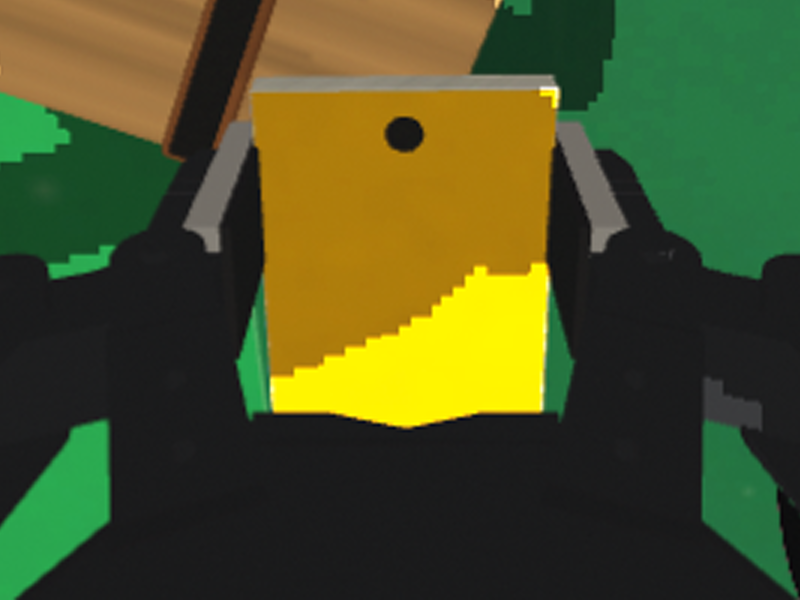

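View pics/w3raw.png

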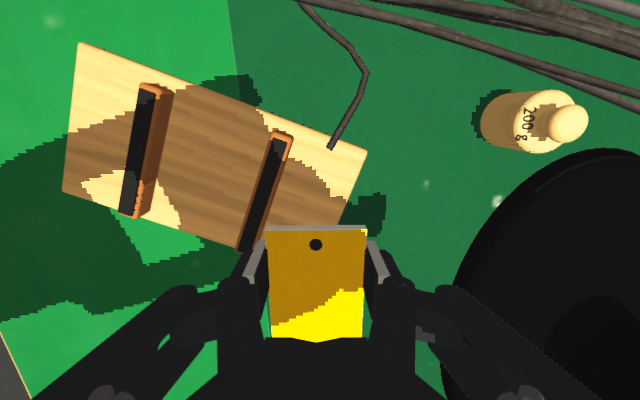

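The wrist view shows the panel's rear centred and square between the fingers (rear edge at raw row ~230), but the mouth is out of view. I'll check the tip against the mouth with the fixed cameras.

```bash
python3 - <<'E'
from h import *
w=dict(np.load("w3.npz"))
for u in ((543+255)/3,(600+93)/3),((543+555)/3,(600+90)/3),((543+404)/3,(600+91)/3):
    X=ray(u,53,w)-O; print("rear edge jig x,y",(X@ux).round(1),(X@uy).round(1))
tiles=[]
for n in ("scene","side"):
    p=imaging.camera_params(n); im=imaging.get_image(n); cv2.imwrite(f"pics/{n}3.png",im)
    F=6; c=proj([J(-55,0,32)],p)[0]; x0,y0=int(c[0]-33),int(c[1]-50)
    b=cv2.resize(im[y0:y0+100,x0:x0+66],None,fx=F,fy=F,interpolation=cv2.INTER_CUBIC)
    for k,P in (((0,0,255),[J(-75,-25,53),J(-75,25,53)]),((255,255,0),[J(-57,-30,40),J(-57,30,40)]),((0,255,0),[J(-66,-65,20),J(-66,65,20),J(118,-65,20),J(118,65,20)]),((255,0,255),[J(-25,-46,87),J(-25,46,87)])):
        for u in proj(P,p): cv2.circle(b,tuple(int((v-o+.5)*F) for v,o in zip(u,(x0,y0))),3,k,-1)
    tiles.append(b)
cv2.imwrite("pics/m3.png",np.hstack(tiles)); print(ctrl.current_time_s())
E
```

```text
rear edge jig x,y -263.6 -23.4
rear edge jig x,y -264.2 24.7
rear edge jig x,y -264.0 0.5
12.7083
```

View pics/m3.png

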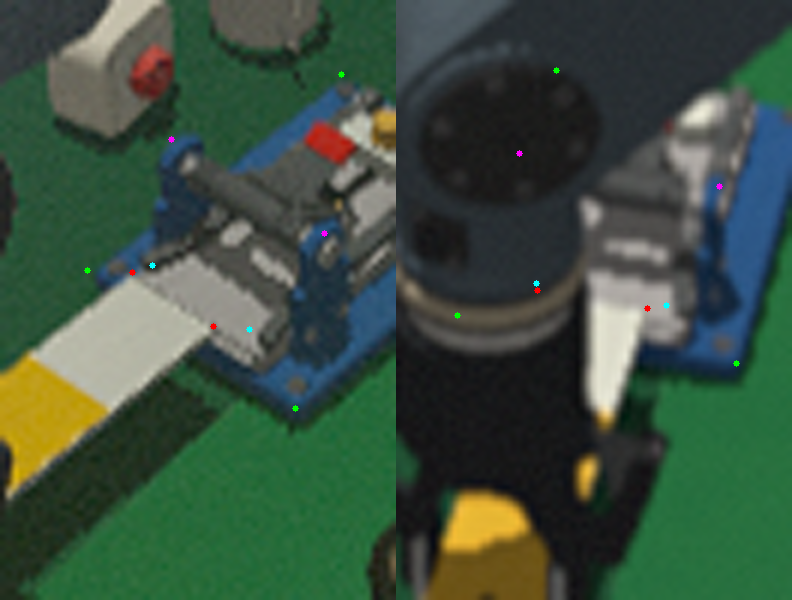

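Projected tip corners (red) match the panel tip in the scene view (≈(130,275), (212,330)). The jig overlay agrees to about 2 mm, within the mouth's flare. I'll enter the mouth guarded and watch the lateral forces.

```bash
cat >> h.py <<'E'
def F():
    f=np.array([0,0,0.]); 
    for _ in range(3): f=f+np.array(ctrl.current_contact_force())/3
    return np.round([f[:2]@ux,f[:2]@uy,f[2]],1)
def st(n,r=None):
    P=np.array(ctrl.current_position()); d=P[:2]-O
    print(n,r,"tip x %.1f y %.2f z %.2f"%(d@ux+169,d@uy,P[2]),"F",F(),"M",np.round(ctrl.current_torque(),2),"t %.1f"%ctrl.current_time_s())
E
python3 - <<'E'
from h import *
st("start")
st("low",ctrl.movel(J(-243,0,38.5),rate=60,threshold=6))
r=ctrl.movel(J(-214,0,38.5),rate=40,threshold=5); st("mouth",r)
if not r:
    r=ctrl.movel(J(-199,0,38.5),rate=30,threshold=5); st("in",r)
    if not r:
        r=ctrl.movel(J(-199,0,34.5),rate=10,threshold=3); st("down",r)
E
```

```text
start None tip x -74.2 y 0.55 z 50.72 F [ 0.  -0.5 -1. ] M [ 0.15  0.02 -0.06] t 12.7
low False tip x -73.7 y -0.56 z 37.77 F [ 0.5  0.1 -0.8] M [0.06 0.01 0.02] t 13.1
mouth False tip x -45.1 y 0.14 z 38.58 F [ 0.7 -0.1 -1.1] M [ 0.11 -0.02  0.01] t 13.9
in False tip x -29.9 y 0.06 z 38.53 F [-0.2 -0.1 -1.8] M [ 0.08  0.   -0.02] t 14.6
down False tip x -30.2 y 0.10 z 34.60 F [-1.7 -0.5 -0. ] M [ 0.08  0.06 -0.  ] t 15.1
```

```bash
python3 - <<'E'
from h import *
r=ctrl.movel(J(-199,0,35.2),rate=20); st("z",r)
for x in (-15,0):
    r=ctrl.movel(J(x-169,0,35.2),rate=25,threshold=6); st(f"to {x}",r)
    if r: break
E
```

```text
z False tip x -30.0 y 0.04 z 35.30 F [-0.8 -0.1 -0.3] M [ 0.05  0.01 -0.  ] t 15.4
to -15 False tip x -14.4 y -0.34 z 35.05 F [ 1.2 -2.  -0. ] M [-0.2   0.24 -0.28] t 16.1
to 0 False tip x 0.5 y -0.17 z 35.14 F [ 0.2 -1.1 -0.1] M [-0.06  0.35 -0.33] t 16.9
```

```bash
python3 - <<'E'
from h import *
ctrl.movel(J(-169,-1,35.2),rate=10); st("shift")
r=False
for x in (8,14,20,26):
    r=ctrl.movel(J(x-169,-1,35.2),rate=20,threshold=18); st(f"to {x}",r)
    if r: break
E
```

```text
shift None tip x 0.4 y -0.56 z 35.28 F [ 1.5 -0.4 -0.8] M [-0.29  0.14 -0.19] t 17.1
to 8 False tip x 8.3 y -0.67 z 35.28 F [0.  0.7 0.5] M [-0.12  0.01 -0.  ] t 17.7
to 14 False tip x 11.8 y -0.20 z 35.90 F [-7.6  0.2  1.7] M [ 1.14  0.1  -0.08] t 18.1
to 20 False tip x 17.8 y -0.22 z 35.90 F [-6.7 -0.1  1.3] M [ 1.14  0.16 -0.15] t 18.6
to 26 False tip x 24.2 y -0.25 z 35.90 F [-6.   0.2  2.7] M [ 0.93  0.17 -0.17] t 19.0
```

```bash
python3 - <<'E'
from h import *
r=False
for x in (34,42,50,58,66,74,82,88):
    r=ctrl.movel(J(x-169,-1,35.2),rate=10,threshold=5.5); st(f"to {x}",r)
    if r: break
E
```

```text
to 34 False tip x 32.0 y -0.20 z 35.90 F [-6.5 -0.5  2. ] M [ 1.04  0.15 -0.14] t 20.0
to 42 False tip x 40.1 y -0.21 z 35.88 F [-6.4 -0.4  1.9] M [ 1.    0.13 -0.23] t 20.9
to 50 False tip x 48.1 y -0.21 z 35.89 F [-6.5  0.1  2.3] M [ 0.98  0.12 -0.13] t 21.9
to 58 False tip x 56.1 y -0.18 z 35.90 F [-5.9 -0.5  1.2] M [ 1.05  0.15 -0.11] t 22.8
to 66 False tip x 64.0 y -0.21 z 35.90 F [-7.4  0.   2.5] M [ 1.11  0.15 -0.1 ] t 23.8
to 74 True tip x 64.0 y -0.17 z 35.88 F [-0.9  0.1  3.8] M [ 0.1   0.15 -0.02] t 24.1
```

```bash
python3 - <<'E'
from h import *
for x in (66,66.7,67.4,68.1):
    r=ctrl.movel(J(x-169,-1,35.2),rate=8,threshold=11.5); st(f"to {x}",r)
    if r or F()[0]<-11: break
E
```

```text
to 66 False tip x 64.0 y -0.14 z 35.89 F [-6.9 -0.   3.3] M [1.14 0.18 0.09] t 24.5
to 66.7 False tip x 64.1 y -0.13 z 35.88 F [-10.   -0.2   3.1] M [1.54 0.15 0.05] t 24.8
to 67.4 False tip x 64.1 y -0.14 z 35.89 F [-13.1  -0.4   3.7] M [1.88 0.16 0.08] t 25.0
```

```bash
python3 - <<'E'
from h import *
w=dict(np.load("w2.npz"))
for z in (50,56): X=ray((316,246),z,w)-O; print("screw jig",X@ux,X@uy)
ctrl.movel(J(66-169,-1,35.2),rate=8); st("relax")
claw.move_gripper(80); st("open"); print(ctrl.current_gripper_width())
print(ctrl.movel(J(66-169,-0.5,120),rate=60,threshold=6)); st("up")
ctrl.move_ptp(J(-120,0,290),QJ)
p=imaging.camera_params("wrist"); im=imaging.get_image("wrist"); cv2.imwrite("pics/w4raw.png",im)
P=[J(64-190,s,38) for s in(-25,25)]+[J(64,s,38) for s in(-25,25)]; u=proj(P,p); print(u.round(1).tolist())
c=u.mean(0); x0,y0=int(c[0]-100),int(max(0,c[1]-75)); b=cv2.resize(im[y0:y0+150,x0:x0+200],None,fx=4,fy=4,interpolation=cv2.INTER_CUBIC)
for v in u: cv2.circle(b,(int((v[0]-x0)*4+2),int((v[1]-y0)*4+2)),3,(255,0,255),-1)
cv2.imwrite("pics/w4.png",b); print(ctrl.current_time_s())
E
```

```text
screw jig 75.67590441728873 0.7557754347011891
screw jig 72.68736680212841 0.5858106721555832
relax None tip x 64.1 y -0.16 z 35.87 F [-7.7  1.1  4.2] M [1.12 0.13 0.05] t 25.3
open None tip x 66.4 y -1.19 z 34.93 F [-0.1  0.8 -0.8] M [-0.03  0.07 -0.06] t 25.7
80.16054693290684
False
up None tip x 66.1 y -0.77 z 119.54 F [-0.   0.2 -0. ] M [-0.04  0.   -0.02] t 27.3
[[298.2, 165.1], [335.2, 165.1], [300.3, 286.4], [332.5, 286.5]]
28.075
```

View pics/w4.png

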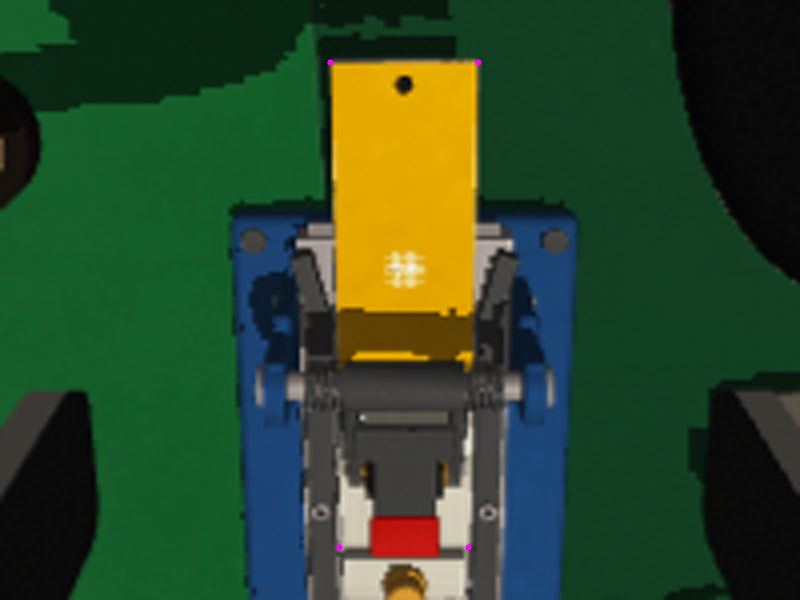

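The picture shows the panel square in the channel. Its rear edge lies on the prediction (px (298–335,165)), its painted side is up, it runs under the bar and roller, and its bare end is at the stop's face (crop row ~550). I'll check that the stop's screw kept its place, then hand in.

```bash
python3 - <<'E'
from h import *
def screw(im,p):
    h=cv2.cvtColor(im,cv2.COLOR_BGR2HSV); m=cv2.inRange(h,(15,120,90),(30,255,255))
    c=proj([J(74,0,53)],p)[0]; k=np.zeros_like(m); cv2.circle(k,tuple(int(v) for v in c),14,255,-1); y,x=np.nonzero(m&k)
    X=ray((x.mean(),y.mean()),53,p)-O; return (X@ux).round(1),(X@uy).round(1),len(x)
print(screw(cv2.imread("pics/w2.png"),dict(np.load("w2.npz"))), screw(cv2.imread("pics/w4raw.png"),imaging.camera_params("wrist")))
print(ctrl.current_contact_force()); print(job_done())
E
```

```text
(np.float64(74.6), np.float64(0.6), 111) (np.float64(75.3), np.float64(-0.3), 88)
[-0.02571155 -0.16883454 -1.05861348]
the job is handed in; nothing more can be done
None
```

The job is handed in: the panel is in the jig, paint up and under the roller, with its bare end against the gauge stop at about jig x 64 mm. The stop took roughly 7 N of push; its thumbscrew read 74.6 mm before and 75.3 mm after, so I see no slip beyond camera error. I released the panel and moved the arm clear at about 28 s.

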